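# Start the guarded vacuum pump of the screen separator

### The job

Switch on the separator's vacuum pump: with your fingertips, lift the clear hinged guard by its front lip and swing it back until it stays open, push the toggle beneath fully over towards the hinge, then tip the guard forward again so that it drops shut over the switched-on toggle. Grip nothing, be gentle with the guard and switch, and leave the bare toggle beside it, the phone, the bottle, the screwdriver and the parts tray as they are.

Things in the scene. Friction and masses are not known exactly. Their poses are not given: they have to be found in the camera images.
- guard_base: The guarded pump switch's steel base plate, 80 (x) by 66 (y) by 3 mm, fixed level on the front deck (82 mm above the bench) of the white screen separator. It is left or right of the round gauge; the bare toggle is on the other side. Origin: centre of its underside. x points level from the guard's open front to its hinge (away from the robot, within 20 degrees), y along the hinge, z up.
- separator: The screen separator, fixed: a white box 240 (x) by 330 (y) mm with an 80 mm high deck, on a 2 mm mat. Its x axis is parallel to guard_base's. Origin: centre of its underside. Front half of the deck: the two switches with the round gauge (52 mm wide, 10 mm high) between them; rear half: an aluminium hot plate 8 mm high.
- guard_hinge (a point): Middle of the guard's hinge axis, 24 mm behind (+x) and 10 mm above the origin of guard_base; the axis runs along guard_base's y, low between two small ears 60 mm apart. The hot plate begins about 45 mm behind the hinge.
- guard_lip (a point): Middle of the front edge of the guard's lip. Guard: a clear plastic hood, 60 mm wide, about 35 g. Shut: flat roof from 28 mm behind to 30 mm before guard_base's origin, underside 45 mm above it; then a grey lip turns up by 25 degrees for 11 mm, its edge 40 mm before (-x) and 51 mm above the origin. Side cheeks 55 mm apart inside. The front is open: a finger tilted forward reaches in under the lip.
- guard (a joint): Opening of the guard, rad: 0 shut, 1.3 at its stop. Lip and roof swing up and back about the hinge. Light, no catch: below about 0.7 it falls shut, beyond that it falls back to the stop and stays open. Open, the lip's edge stands about 46 mm behind (+x) and 82 mm above guard_base's origin, and the toggle is free from above and in front.
- toggle (a joint): The toggle under the guard, rad: 0 off (leaning 0.32 rad towards the guard's open front), 0.64 fully on (leaning as far towards the hinge). It starts off and snaps over at the middle; pushing it over near its tip takes about 3 to 4 N.
- toggle_tip (a point): Tip of the steel bat lever under the guard, 28 mm long, 7 mm thick at the foot, 10 mm at the head. Off, the tip is 9 mm before (-x) and 39 mm above guard_base's origin; on, 9 mm behind (+x). It pivots 12 mm above guard_base's origin, on a bushing 17 mm wide.
- bare_toggle_tip (a point): Tip of the bare (unguarded) toggle on the other side of the gauge, same size, off, 39 mm above the deck, on a 46 by 40 mm plate. To be left alone.
- phone: A phone, 68 by 138 by 8 mm, loose, lying on the separator's aluminium hot plate behind the switches (top of the plate 90 mm above the bench). Origin: centre of its underside.
- bottle: A loose conical solvent bottle, 68 mm across the foot, 102 mm tall, with a cap 38 mm wide, standing on the mat beside the separator. Origin: centre of its underside.
- driver: A loose screwdriver, 150 mm long, lying on the mat beside the separator, on its right (-y) side. Origin: on its underside.
- parts_tray: A loose shallow metal tray, 85 by 60 by 18 mm, lying on the mat in front of the separator, on the robot's side. Origin: centre of its underside.

How it is judged:
By the outcome, as a careful person would: the job done as asked, in the order asked, and still so for the second after the job is handed in, with the robot touching nothing.
It also fails if it takes over 64 s, if anything falls off the work surface, if the arm or the gripper's body presses on something with over 40 N, if the wrist force passes 120 N, or if a joint passes its speed limit or range.

### The arm

A 6-joint arm with a two-finger parallel gripper is mounted at the origin on the work surface. World frame = base frame: x ahead of the robot, y to its left, z up, the work surface at z = 0. Lengths are in m, angles in rad, forces in N, time in s.
With the tool pointing down it reaches from about 0.25 to 0.775 m from the base axis. Payload 4 kg.
Tool frame: the origin (TCP) lies where the fingers leave the gripper's body, on its centre line; the fingertips stand manip.tip_reach ahead of it and the grasp point (between the pads) lies 78 mm ahead of it (manip.tip_reach is the distance from the TCP to the fingertips, in m); z points along the fingers, y is the direction in which the jaws open and shut (so a half turn about z gives the same grasp; the last joint's range is limited). The gripper opens to 94 mm and grips with 3 to 60 N. Pads are 16 mm wide; open, the fingers measure 119 mm over their backs; the gripper's body (75 mm by 177 mm) begins 78 mm behind the grasp point.
Start: joints at [-1.316, 0.087, 1.371, -0, 1.684, -0.103], TCP at [0.193, -0.515, 0.303] pointing down, gripper open.
Joint ranges: [-3.1, 3.1], [-0.76, 2.03], [0.27, 2.55], [-1.08, 4.22], [0.17, 2.65], [-2.57, 2.57]. Speed limits (rad/s): [2.79, 2.79, 3.14, 3.14, 3.14, 3.14].

### API

Orientations are given as a unit quaternion [w, x, y, z].
In Python, from plant import readout, viewer, job, manip gives the robot as it stands. The module is installed in compiled form; this text tells all that it offers.
- The arm moves only by the tool move_arm, never from a script. Its argument "series" is a list of rows, each an object of numbers: "gripper": the finger opening in mm, from 0 to 94; "dx", "dy", "dz": the shift along the tool's x, y, z in mm; "rx", "ry", "rz": the turn, a rotation vector about the tool's x, y, z in rad. A call has 1 to 12 rows; each row is the pose to reach, as a shift and turn from the pose commanded when the call began, along the tool's axes at that moment; what a row does not reach only later rows make up. A row lasts 1/10 s, in which the tool goes at most 50 mm and 8.59 degrees, less where a joint would pass 70% of its speed; a pose out of reach is approached as far as the arm can. A call with a gripper value outside its range is refused whole. The fingers move at their own pace and stop on an object; the grip force is fixed at half the most. Time passes only in rows, so rows that repeat a pose let the fingers close. It gives the time, the measured TCP pose, the force and the opening at its end, in the units of the state.
- readout.sense(): the state, without advancing time (a new reading comes with each control period).
- viewer.camera(name): name is "scene" or "top" or "wrist"; returns a dict with "img" (384x512x3 uint8, blue, green, red), "intrinsics" (3x3 intrinsics, pixels), "T" (4x4, takes a point from camera to world coordinates). Camera axes: x right, y down, z forward; pixel columns grow to the right and rows downward; lengths in m; the calibration is good to about 2 mm. A picture is of the moment at which its call begins. There is no depth.
- job.hand_in(): hands the job in, once; it reports no verdict.
The state is a dict: "clock": time; "joint_pos": joint angles; "qvel": joint speeds; "tau": joint torques, N m; "eef_pos": TCP position; "tcp_rot": TCP orientation; "ft_force": force on the tool from outside, world axes, zero at the start; "wrist_torque": the same for the moment, N m; "width": finger opening in m.
Only numpy, scipy, OpenCV 4.12 (cv2) and the standard library are available. Lean on these libraries where they do the work, as an engineer would, in place of code of your own. Each camera call takes 0.05 s, during which the arm holds its last target.

## Working session

There is one attempt and no reset: what is moved stays moved. The work goes in short steps, Python scripts to look and compute and a tool call to move; the robot and the scene stay as the last step left them, time stands still between calls to the robot, and variables do not carry over. Pictures are saved under pics/ and viewed, and the job is handed in when it is done.

Besides the shell and the picture viewer there is one more tool, called after "Request:" by a JSON object that holds its "api" and its "payload". move_arm: Moves the arm, as the interface text tells. Its arguments: {"type":"object","properties":{"series":{"type":"array"}},"required":["series"]}

```bash
mkdir -p pics; ls
python3 - <<'E'
from plant import readout, viewer, job, manip
import cv2
s=readout.sense();print(s);print(manip.tip_reach)
for n in ("scene","top","wrist"):
    c=viewer.camera(n);cv2.imwrite(f"pics/{n}0.png",c["img"]);print(n,c["intrinsics"],c["T"])
E
```

```text
pics
{'clock': 0.0, 'joint_pos': array([-1.31608945e+00,  8.79392016e-02,  1.37220839e+00, -1.57847283e-05,
        1.68356573e+00, -1.03087427e-01]), 'qvel': array([ 6.00610035e-04, -4.70802974e-04,  1.43354997e-03, -4.42973422e-04,
        1.66123288e-06,  1.46704234e-03]), 'tau': array([ 7.34377008e-04, -3.40180814e+01, -3.02430189e+01,  7.17822346e-02,
        3.29543184e-02, -1.64833932e-04]), 'eef_pos': array([ 0.19253257, -0.51485951,  0.30153584]), 'tcp_rot': array([-1.05669238e-03,  9.84040140e-01,  1.77943470e-01, -8.81271388e-05]), 'ft_force': array([ 0.3160618 , -0.06676727, -0.33816543]), 'wrist_torque': array([-0.02636533,  0.0228303 , -0.00492632]), 'width': 0.09402453953939748}
0.0972
scene [[361.32375006   0.         255.1360302 ]
 [  0.         361.32375006 194.67173406]
 [  0.           0.           1.        ]] [[ 6.94868549e-01  4.03633566e-01 -5.95178666e-01  1.05070548e+00]
 [ 7.19136218e-01 -3.88983117e-01  5.75790965e-01 -3.84945201e-01]
 [ 8.94107700e-04 -8.28113567e-01 -5.60559650e-01  4.97328612e-01]
 [ 0.00000000e+00  0.00000000e+00  0.00000000e+00  1.00000000e+00]]
top [[491.62048869   0.         250.46372565]
 [  0.         491.62048869 194.53911388]
 [  0.           0.           1.        ]] [[-0.00207485 -0.99945276  0.03301333  0.55936481]
 [-0.99995128  0.00239221  0.00957661  0.00975699]
 [-0.00965034 -0.03299185 -0.99940903  1.2191262 ]
 [ 0.          0.          0.          1.        ]]
wrist [[316.78623733   0.         257.17347355]
 [  0.         316.78623733 190.52818264]
 [  0.           0.           1.        ]] [[ 0.35070089 -0.90436914 -0.24315704  0.26342052]
 [-0.93648516 -0.33925596 -0.08888727 -0.48838642]
 [-0.00210557  0.2588858  -0.96590564  0.3835055 ]
 [ 0.          0.          0.          1.        ]]
```

Run:
```python
import cv2
for n in ("scene0","top0"):
    im=cv2.imread(f"pics/{n}.png"); cv2.imwrite(f"pics/{n}b.png",cv2.resize(im,(800,600),interpolation=cv2.INTER_CUBIC))
```

```text
(no output)
```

View pics/scene0b.png

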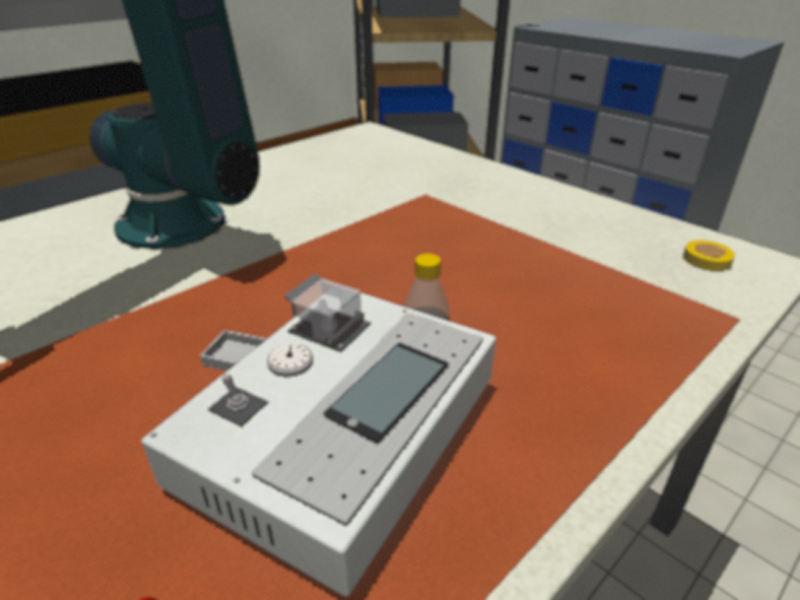

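View pics/top0b.png

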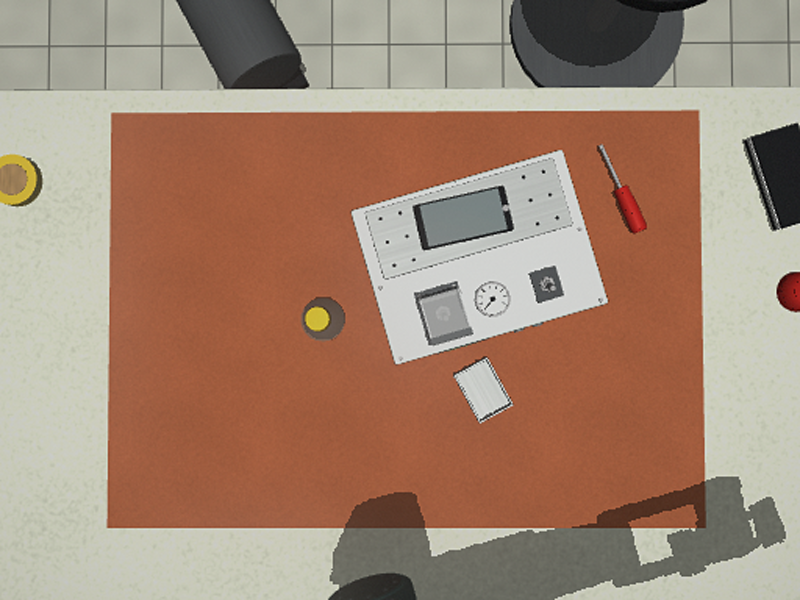

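The scene and top views show the guard left (+y) of the gauge, the bare toggle on the right, the bottle to the left and the tray in front. I'll enlarge the top view to measure.

Run:
```python
import cv2
im=cv2.imread("pics/top0.png")
# crop x 215..400,y 85..285 -> ; two crops
cv2.imwrite("pics/tc1.png",cv2.resize(im[90:240,220:395],None,fx=4,fy=4,interpolation=cv2.INTER_CUBIC))
cv2.imwrite("pics/tc2.png",cv2.resize(im[170:230,255:325],None,fx=10,fy=10,interpolation=cv2.INTER_CUBIC))
```

```text
(no output)
```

View pics/tc1.png

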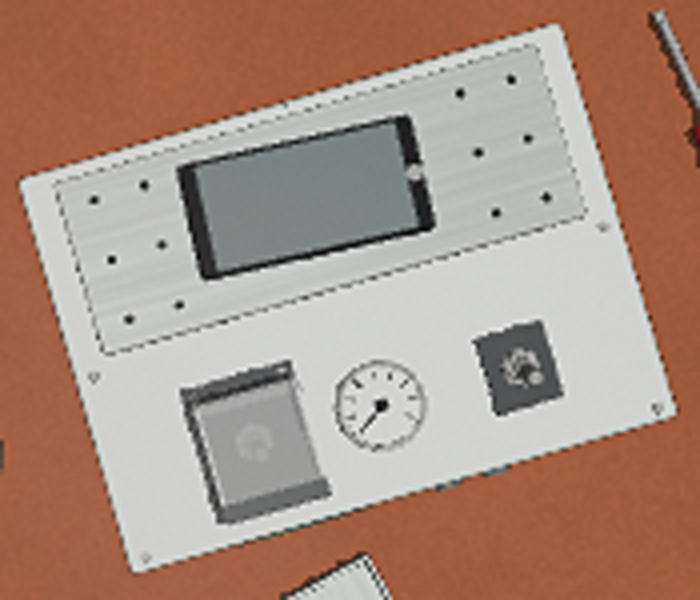

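View pics/tc2.png

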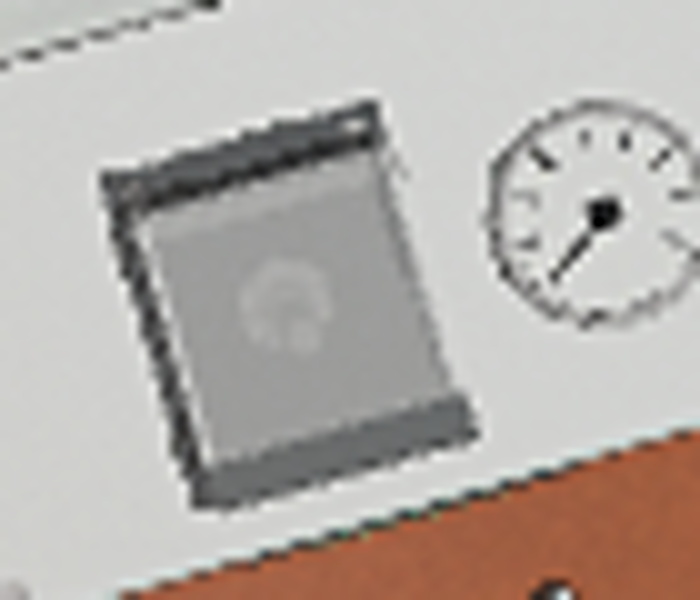

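```bash
cat > h.py <<'E'
import numpy as np, cv2
from scipy.optimize import least_squares
from scipy.spatial.transform import Rotation as R
def proj(c,P):
    P=np.atleast_2d(P); q=(P-c["T"][:3,3])@c["T"][:3,:3]; q=q@c["intrinsics"].T; return q[:,:2]/q[:,2:]
def hit(c,uv,z):
    d=c["T"][:3,:3]@np.linalg.solve(c["intrinsics"],[*uv,1]); o=c["T"][:3,3]; return o+d*(z-o[2])/d[2]
def fr(p,L): # p=x,y,yaw ; local pts -> world
    L=np.atleast_2d(L); return R.from_euler('z',p[2]).apply(L)+[p[0],p[1],0]
def fit(c,uv,L,p0):
    f=lambda p:(proj(c,fr(p,L))-uv).ravel()
    r=least_squares(f,p0,loss='soft_l1'); return r.x,r.fun.reshape(-1,2)
E
python3 - <<'E'
from h import *
from plant import viewer
c=viewer.camera("top")
a=np.array([(20,181),(560,25),(677,410),(135,573)],float); a=(a+.5)/4-.5+[220,90]
L=[(.12,.165,.082),(.12,-.165,.082),(-.12,-.165,.082),(-.12,.165,.082)]
p,r=fit(c,a,L,[.6,0,.28]); print("sep",p,r.round(2).tolist())
b=np.array([(103,178),(378,100),(195,500),(478,435),(225,510)],float);b=(b+.5)/10-.5+[255,170]
L=[(.04,.033,.085),(.04,-.033,.085),(-.04,.033,.085),(-.04,-.03,.133),(-.04,.03,.133)]
q,r=fit(c,b,L,[.55,.06,.28]); print("base",q,r.round(2).tolist())
print("base in sep", R.from_euler('z',-p[2]).apply([q[0]-p[0],q[1]-p[1],0]))
# gauge, bare toggle plate center
g=hit(c,(np.array([601,213])+.5)/10-.5+[255,170],.092);print("gauge in sep",R.from_euler('z',-p[2]).apply([g[0]-p[0],g[1]-p[1],0]))
bt=hit(c,(np.array([519,368])+.5)/4-.5+[220,90],.085);print("bare",bt,R.from_euler('z',-p[2]).apply([bt[0]-p[0],bt[1]-p[1],0]))
s=viewer.camera("scene")
im=cv2.resize(s["img"][165:260,150:290],None,fx=5,fy=5,interpolation=cv2.INTER_CUBIC)
for l in [(.04,.033,.085),(.04,-.033,.085),(-.04,.033,.085),(-.04,-.033,.085),(-.04,-.03,.133),(-.04,.03,.133),(-.009,0,.121)]:
    u=(proj(s,fr(q,l))[0]-[150,165]+.5)*5-.5; cv2.circle(im,tuple(np.round(u).astype(int).tolist()),3,(0,0,255),-1)
cv2.imwrite("pics/sc1.png",im)
E
```

```text
sep [ 0.66832427 -0.10961314  0.2859802 ] [[-0.9, -0.44], [0.18, -1.78], [1.26, 0.86], [-0.31, 0.75]]
base [ 0.58449246 -0.05516384  0.27298909] [[-0.01, -0.33], [-0.0, -0.3], [0.26, 0.86], [0.29, 0.03], [-0.59, -0.08]]
base in sep [-0.06506699  0.07588666  0.        ]
gauge in sep [-0.06581799  0.00168585  0.        ]
bare [ 0.62607581 -0.20751674  0.085     ] [-0.06815097 -0.08200909  0.        ]
```

View pics/sc1.png

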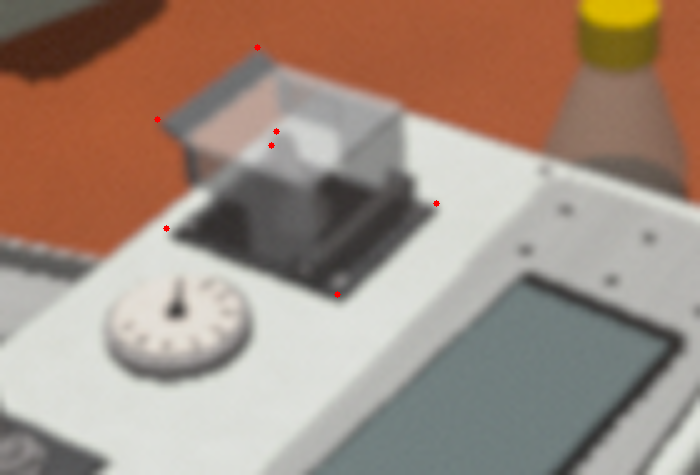

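```bash
cat >> h.py <<'E'
G=np.array([.585,-.055,.28]); Z0=.082
def tool(x,z,th,y=0,off=(.008,0,.0972)):
    """corner at guard (x,y,z mm), tilt th -> TCP pos,R"""
    Rm=R.from_euler('z',G[2])*R.from_euler('y',-th)*R.from_matrix(np.diag([1,-1,-1]))
    P=fr(G,np.array([x,y,z])/1000)[0]+[0,0,Z0]
    return P-Rm.apply(off),Rm
def cur():
    from plant import readout
    s=readout.sense(); return s,s["eef_pos"],R.from_quat(s["tcp_rot"],scalar_first=True)
def rows(W,**k):
    s,p,r=cur()
    print("t",round(s["clock"],2),"q",s["joint_pos"].round(3),"F",s["ft_force"].round(2))
    tip=r.apply([.008,0,.0972])+p; g=R.from_euler('z',-G[2]).apply(tip-[G[0],G[1],Z0])*1000
    z=r.as_matrix()[:,2]; print("corner guard mm",g.round(1),"tilt",np.arctan2(z[:2]@[np.cos(G[2]),np.sin(G[2])],-z[2]).round(3))
    for w in W:
        P,Rm=tool(*w,**k); d=r.inv().apply(P-p)*1000; v=(r.inv()*Rm).as_rotvec()
        print(w,"d",d.round(1),"r",v.round(3))
E
python3 -c "
from h import *
rows([(-95,60,0),(-95,60,.9)])"
```

```text
t 0.25 q [-1.316  0.088  1.371  0.     1.684 -0.103] F [ 0.01  0.53 -0.96]
corner guard mm [-496.3 -332.9  122.9] tilt 0.0
(-95, 60, 0) d [ 426.  -301.4   63.3] r [-0.001 -0.     0.078]
(-95, 60, 0.9) d [ 353.1 -307.   106.3] r [-0.036  0.899  0.072]
```

Request:
{"api": "move_arm", "payload": {"series": [{"gripper": 0,"dx": 35,"dy": -30,"dz": 0},{"gripper": 0,"dx": 70,"dy": -60,"dz": 0},{"gripper": 0,"dx": 105,"dy": -90,"dz": 0},{"gripper": 0,"dx": 140,"dy": -120,"dz": 0,"rz": 0.07},{"gripper": 0,"dx": 175,"dy": -150,"dz": 0,"rz": 0.07},{"gripper": 0,"dx": 210,"dy": -180,"dz": 0,"rz": 0.07},{"gripper": 0,"dx": 240,"dy": -210,"dz": 0,"rz": 0.07},{"gripper": 0,"dx": 270,"dy": -240,"dz": 0,"rz": 0.07},{"gripper": 0,"dx": 300,"dy": -270,"dz": 10,"rz": 0.07},{"gripper": 0,"dx": 330,"dy": -300,"dz": 20,"rz": 0.07},{"gripper": 0,"dx": 350,"dy": -304,"dz": 30,"rz": 0.07},{"gripper": 0,"dx": 350,"dy": -304,"dz": 40,"rz": 0.07}]}}

```text
schema error: expected keys gripper, dx, dy, dz, rx, ry, rz
```

```bash
python3 -c "
from h import *
rows([(-95,60,0.9),(-95,60,1.05)])"
```

```text
t 0.25 q [-1.316  0.088  1.371  0.     1.684 -0.103] F [ 0.01  0.53 -0.96]
corner guard mm [-496.3 -332.9  122.9] tilt 0.0
(-95, 60, 0.9) d [ 353.1 -307.   106.3] r [-0.036  0.899  0.072]
(-95, 60, 1.05) d [ 345.9 -307.6  119. ] r [-0.042  1.049  0.07 ]
```

Request:
{"api": "move_arm", "payload": {"series": [{"gripper": 0,"dx": 35,"dy": -30,"dz": 0,"rx": 0,"ry": 0,"rz": 0},{"gripper": 0,"dx": 70,"dy": -60,"dz": 0,"rx": 0,"ry": 0,"rz": 0},{"gripper": 0,"dx": 105,"dy": -90,"dz": 0,"rx": 0,"ry": 0,"rz": 0},{"gripper": 0,"dx": 140,"dy": -120,"dz": 0,"rx": 0,"ry": 0,"rz": 0.07},{"gripper": 0,"dx": 175,"dy": -150,"dz": 0,"rx": 0,"ry": 0,"rz": 0.07},{"gripper": 0,"dx": 210,"dy": -180,"dz": 0,"rx": 0,"ry": 0,"rz": 0.07},{"gripper": 0,"dx": 240,"dy": -210,"dz": 0,"rx": 0,"ry": 0,"rz": 0.07},{"gripper": 0,"dx": 270,"dy": -240,"dz": 0,"rx": 0,"ry": 0,"rz": 0.07},{"gripper": 0,"dx": 300,"dy": -270,"dz": 10,"rx": 0,"ry": 0,"rz": 0.07},{"gripper": 0,"dx": 330,"dy": -300,"dz": 20,"rx": 0,"ry": 0,"rz": 0.07},{"gripper": 0,"dx": 350,"dy": -304,"dz": 30,"rx": 0,"ry": 0,"rz": 0.07},{"gripper": 0,"dx": 350,"dy": -304,"dz": 40,"rx": 0,"ry": 0,"rz": 0.07}]}}

```text
clock: 1.45
eef_pos: [0.415, -0.1062, 0.2622]
tcp_rot: [-0.0, 0.989, 0.146, 0.0]
ft_force: [-0.1, 0.8, -0.0]
width: 0.0021
```

```bash
python3 -c "
from h import *
rows([(-95,60,0.9),(-95,60,1.05)])"
```

```text
t 1.45 q [-0.383 -0.177  1.705  0.     1.614  0.895] F [-0.12  0.83 -0.04]
corner guard mm [-169.5   -2.1   83. ] tilt 0.0
(-95, 60, 0.9) d [ 1.4 -2.2 66. ] r [-0.006  0.9    0.011]
(-95, 60, 1.05) d [-5.8 -2.2 78.7] r [-0.006  1.05   0.011]
```

Request:
{"api": "move_arm", "payload": {"series": [{"gripper": 0,"dx": 0,"dy": -2,"dz": 0,"rx": 0,"ry": 0.13,"rz": 0.01},{"gripper": 0,"dx": 0,"dy": -2,"dz": 5,"rx": 0,"ry": 0.26,"rz": 0.01},{"gripper": 0,"dx": 0,"dy": -2,"dz": 15,"rx": 0,"ry": 0.39,"rz": 0.01},{"gripper": 0,"dx": 0,"dy": -2,"dz": 25,"rx": 0,"ry": 0.52,"rz": 0.01},{"gripper": 0,"dx": 0,"dy": -2,"dz": 35,"rx": 0,"ry": 0.65,"rz": 0.01},{"gripper": 0,"dx": 0,"dy": -2,"dz": 50,"rx": 0,"ry": 0.78,"rz": 0.01},{"gripper": 0,"dx": 0,"dy": -2,"dz": 62,"rx": 0,"ry": 0.91,"rz": 0.01},{"gripper": 0,"dx": -3,"dy": -2,"dz": 72,"rx": 0,"ry": 1.0,"rz": 0.01},{"gripper": 0,"dx": -3,"dy": -2,"dz": 76,"rx": 0,"ry": 1.0,"rz": 0.01},{"gripper": 0,"dx": -3,"dy": -2,"dz": 76,"rx": 0,"ry": 1.0,"rz": 0.01}]}}

```text
clock: 2.45
eef_pos: [0.4099, -0.1075, 0.1858]
tcp_rot: [-0.069, 0.87, 0.12, 0.473]
ft_force: [1.4, -0.2, -0.3]
width: 0.0005
```

```bash
python3 -c "
from h import *
rows([(-60,37,1.0),(-28,37,1.0)])
from plant import viewer
c=viewer.camera('scene')
im=cv2.resize(c['img'][90:260,100:330],None,fx=3.4,fy=3.4,interpolation=cv2.INTER_CUBIC);cv2.imwrite('pics/s2.png',im)
c=viewer.camera('top')
im=cv2.resize(c['img'][150:270,230:390],None,fx=5,fy=5,interpolation=cv2.INTER_CUBIC);cv2.imwrite('pics/t2.png',im)
"
```

```text
t 2.45 q [-0.897 -0.449  2.297  1.061  1.095 -0.027] F [ 1.4  -0.19 -0.3 ]
corner guard mm [-96.8  -2.   57.8] tilt 0.997
(-60, 37, 1.0) d [ 2.2 -2.  42.2] r [-0.001  0.003 -0.006]
(-28, 37, 1.0) d [19.6 -2.1 69.1] r [-0.001  0.003 -0.006]
```

View pics/s2.png

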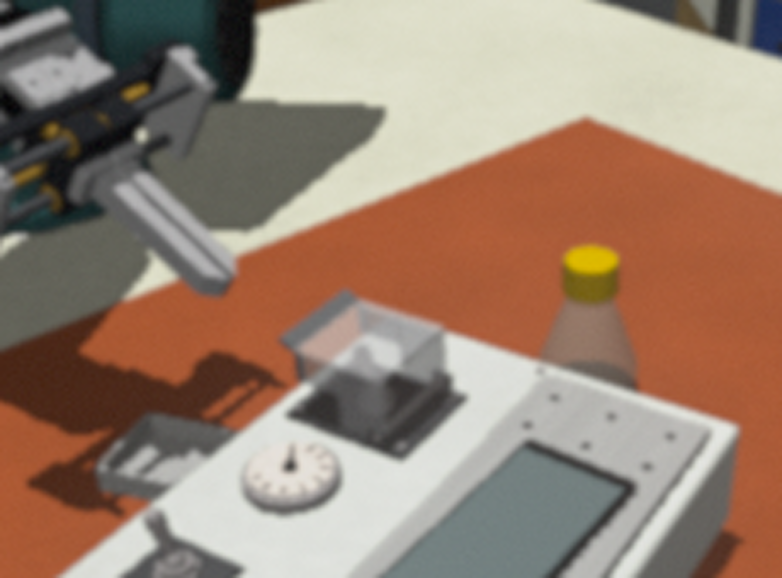

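View pics/t2.png

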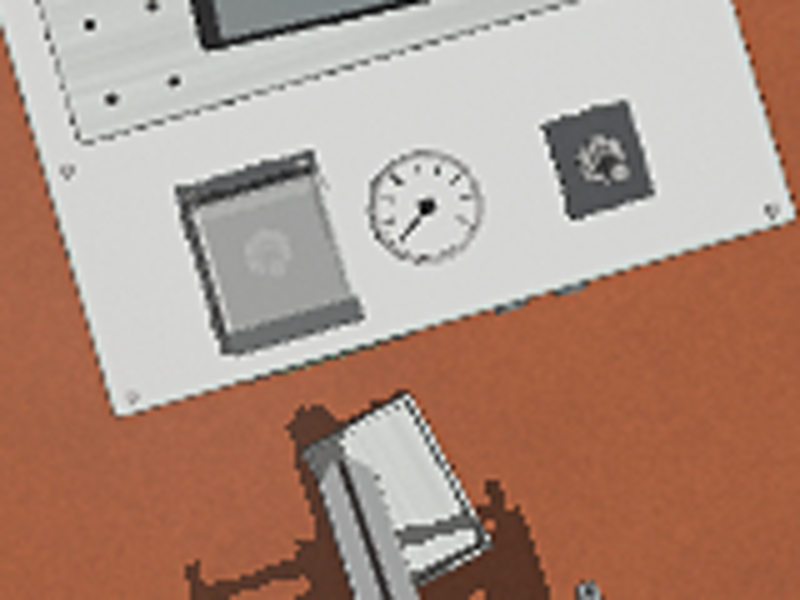

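Request:
{"api": "move_arm", "payload": {"series": [{"gripper": 0,"dx": 1,"dy": -2,"dz": 14,"rx": 0,"ry": 0,"rz": 0},{"gripper": 0,"dx": 2,"dy": -2,"dz": 28,"rx": 0,"ry": 0,"rz": 0},{"gripper": 0,"dx": 2,"dy": -2,"dz": 42,"rx": 0,"ry": 0,"rz": 0},{"gripper": 0,"dx": 6,"dy": -2,"dz": 49,"rx": 0,"ry": 0,"rz": 0},{"gripper": 0,"dx": 11,"dy": -2,"dz": 56,"rx": 0,"ry": 0,"rz": 0},{"gripper": 0,"dx": 15,"dy": -2,"dz": 62,"rx": 0,"ry": 0,"rz": 0},{"gripper": 0,"dx": 18,"dy": -2,"dz": 67,"rx": 0,"ry": 0,"rz": 0},{"gripper": 0,"dx": 18,"dy": -2,"dz": 67,"rx": 0,"ry": 0,"rz": 0}]}}

```text
clock: 3.35
eef_pos: [0.4741, -0.0864, 0.1661]
tcp_rot: [-0.069, 0.869, 0.122, 0.475]
ft_force: [-0.5, 0.3, -0.3]
width: 0.0005
```

```bash
python3 -c "
from h import *
H=np.array([24,10]);B=np.array([-54,34.])
W=[]
for f in (.05,.1,.2,.3,.4,.5,.6,.7,.8,.85):
    c,s=np.cos(f),np.sin(f); b=H+[c*B[0]+s*B[1],-s*B[0]+c*B[1]]; W.append((b[0].round(1),b[1].round(1),1.0))
rows(W)
from plant import viewer
c=viewer.camera('scene')
im=cv2.resize(c['img'][90:260,100:330],None,fx=3.4,fy=3.4,interpolation=cv2.INTER_CUBIC);cv2.imwrite('pics/s3.png',im)
"
```

```text
t 3.35 q [-0.682 -0.281  2.237  1.137  0.867 -0.036] F [-0.53  0.26 -0.3 ]
corner guard mm [-29.1   0.7  38.4] tilt 1.0
(np.float64(-28.2), np.float64(46.7), 1.0) d [ 7.5  0.5 -3.7] r [-0.002 -0.    -0.003]
(np.float64(-26.3), np.float64(49.2), 1.0) d [10.6  0.5 -3.5] r [-0.002 -0.    -0.003]
(np.float64(-22.2), np.float64(54.1), 1.0) d [17.   0.4 -2.7] r [-0.002 -0.    -0.003]
(np.float64(-17.5), np.float64(58.4), 1.0) d [23.1  0.4 -1.1] r [-0.002 -0.    -0.003]
(np.float64(-12.5), np.float64(62.3), 1.0) d [29.1  0.4  1.1] r [-0.002 -0.    -0.003]
(np.float64(-7.1), np.float64(65.7), 1.0) d [34.9  0.4  3.8] r [-0.002 -0.    -0.003]
(np.float64(-1.4), np.float64(68.6), 1.0) d [40.4  0.4  7. ] r [-0.002 -0.    -0.003]
(np.float64(4.6), np.float64(70.8), 1.0) d [45.5  0.4 10.9] r [-0.002 -0.    -0.003]
(np.float64(10.8), np.float64(72.4), 1.0) d [50.2  0.4 15.2] r [-0.002 -0.    -0.003]
(np.float64(13.9), np.float64(73.0), 1.0) d [52.4  0.4 17.5] r [-0.002 -0.    -0.003]
```

View pics/s3.png

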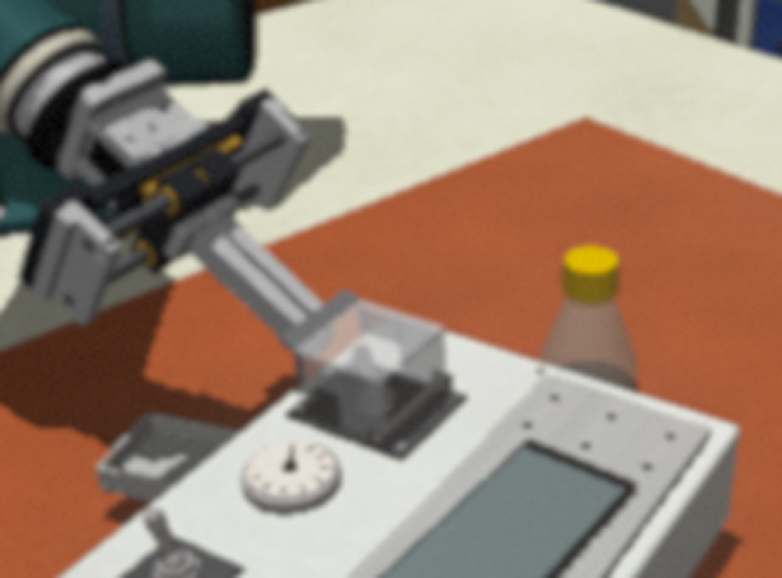

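Request:
{"api": "move_arm", "payload": {"series": [{"gripper": 0,"dx": 3,"dy": 0,"dz": -2,"rx": 0,"ry": 0,"rz": 0},{"gripper": 0,"dx": 6,"dy": 0,"dz": -3,"rx": 0,"ry": 0,"rz": 0},{"gripper": 0,"dx": 8,"dy": 0,"dz": -4,"rx": 0,"ry": 0,"rz": 0},{"gripper": 0,"dx": 11,"dy": 0,"dz": -3.5,"rx": 0,"ry": 0,"rz": 0},{"gripper": 0,"dx": 14,"dy": 0,"dz": -3,"rx": 0,"ry": 0,"rz": 0},{"gripper": 0,"dx": 17,"dy": 0,"dz": -2.7,"rx": 0,"ry": 0,"rz": 0},{"gripper": 0,"dx": 17,"dy": 0,"dz": -2.7,"rx": 0,"ry": 0,"rz": 0}]}}

```text
clock: 4.1
eef_pos: [0.4805, -0.0847, 0.1819]
tcp_rot: [-0.069, 0.869, 0.121, 0.475]
ft_force: [-0.2, 1.2, 0.2]
width: 0.0007
```

```bash
python3 -c "
from h import *
rows([])
from plant import viewer
c=viewer.camera('scene')
im=cv2.resize(c['img'][120:230,140:290],None,fx=5,fy=5,interpolation=cv2.INTER_CUBIC);cv2.imwrite('pics/s4.png',im)
"
```

```text
t 4.1 q [-0.665 -0.295  2.21   1.106  0.87   0.021] F [-0.17  1.17  0.18]
corner guard mm [-22.5   0.4  54.2] tilt 1.001
```

View pics/s4.png

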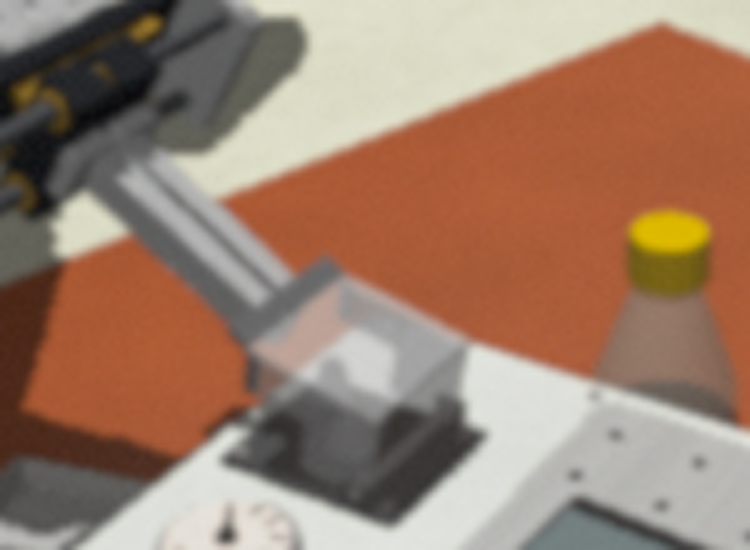

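Request:
{"api": "move_arm", "payload": {"series": [{"gripper": 0,"dx": 3,"dy": 0,"dz": 0.8,"rx": 0,"ry": 0,"rz": 0},{"gripper": 0,"dx": 6,"dy": 0,"dz": 1.6,"rx": 0,"ry": 0,"rz": 0},{"gripper": 0,"dx": 9,"dy": 0,"dz": 2.7,"rx": 0,"ry": 0,"rz": 0},{"gripper": 0,"dx": 12,"dy": 0,"dz": 3.8,"rx": 0,"ry": 0,"rz": 0},{"gripper": 0,"dx": 15,"dy": 0,"dz": 5.1,"rx": 0,"ry": 0,"rz": 0},{"gripper": 0,"dx": 18,"dy": 0,"dz": 6.5,"rx": 0,"ry": 0,"rz": 0},{"gripper": 0,"dx": 20.7,"dy": 0,"dz": 8.1,"rx": 0,"ry": 0,"rz": 0},{"gripper": 0,"dx": 23.4,"dy": 0,"dz": 9.7,"rx": 0,"ry": 0,"rz": 0},{"gripper": 0,"dx": 23.4,"dy": 0,"dz": 9.7,"rx": 0,"ry": 0,"rz": 0}]}}

```text
clock: 5.05
eef_pos: [0.5006, -0.079, 0.1962]
tcp_rot: [-0.069, 0.869, 0.121, 0.475]
ft_force: [-0.5, -0.6, 0.5]
width: 0.0006
```

```bash
python3 -c "
from h import *
rows([])
from plant import viewer
c=viewer.camera('scene')
im=cv2.resize(c['img'][120:230,140:290],None,fx=5,fy=5,interpolation=cv2.INTER_CUBIC);cv2.imwrite('pics/s5.png',im)
"
```

```text
t 5.05 q [-0.612 -0.275  2.163  1.083  0.838  0.083] F [-0.46 -0.56  0.48]
corner guard mm [-1.6  0.5 68.4] tilt 1.0
```

View pics/s5.png

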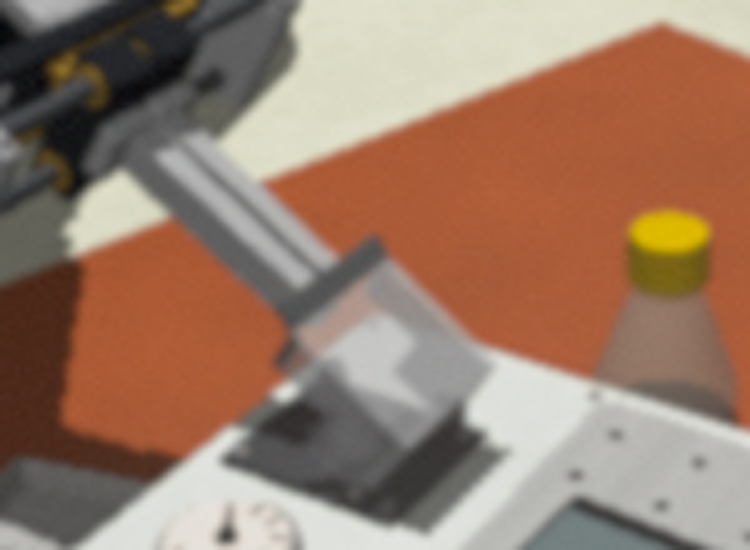

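Request:
{"api": "move_arm", "payload": {"series": [{"gripper": 0,"dx": 1.7,"dy": 0,"dz": 1.3,"rx": 0,"ry": 0,"rz": 0},{"gripper": 0,"dx": 3.4,"dy": 0,"dz": 2.6,"rx": 0,"ry": 0,"rz": 0},{"gripper": 0,"dx": 5,"dy": 0,"dz": 4,"rx": 0,"ry": 0,"rz": 0},{"gripper": 0,"dx": 6.6,"dy": 0,"dz": 5.4,"rx": 0,"ry": 0,"rz": 0},{"gripper": 0,"dx": 8.2,"dy": 0,"dz": 6.8,"rx": 0,"ry": 0,"rz": 0},{"gripper": 0,"dx": 9.8,"dy": 0,"dz": 8.2,"rx": 0,"ry": 0,"rz": 0},{"gripper": 0,"dx": 11.2,"dy": 0,"dz": 9.8,"rx": 0,"ry": 0,"rz": 0},{"gripper": 0,"dx": 12.6,"dy": 0,"dz": 11.4,"rx": 0,"ry": 0,"rz": 0},{"gripper": 0,"dx": 14,"dy": 0,"dz": 13,"rx": 0,"ry": 0,"rz": 0},{"gripper": 0,"dx": 14,"dy": 0,"dz": 13,"rx": 0,"ry": 0,"rz": 0}]}}

```text
clock: 6.1
eef_pos: [0.5182, -0.0739, 0.2007]
tcp_rot: [-0.069, 0.869, 0.121, 0.475]
ft_force: [-0.0, -0.2, -0.6]
width: 0.0
```

```bash
python3 -c "
from h import *
rows([])
from plant import viewer
c=viewer.camera('scene')
im=cv2.resize(c['img'][120:230,140:290],None,fx=5,fy=5,interpolation=cv2.INTER_CUBIC);cv2.imwrite('pics/s6.png',im)
"
```

```text
t 6.1 q [-0.569 -0.243  2.129  1.076  0.803  0.113] F [-0.05 -0.22 -0.63]
corner guard mm [16.7  0.5 72.9] tilt 1.0
```

View pics/s6.png

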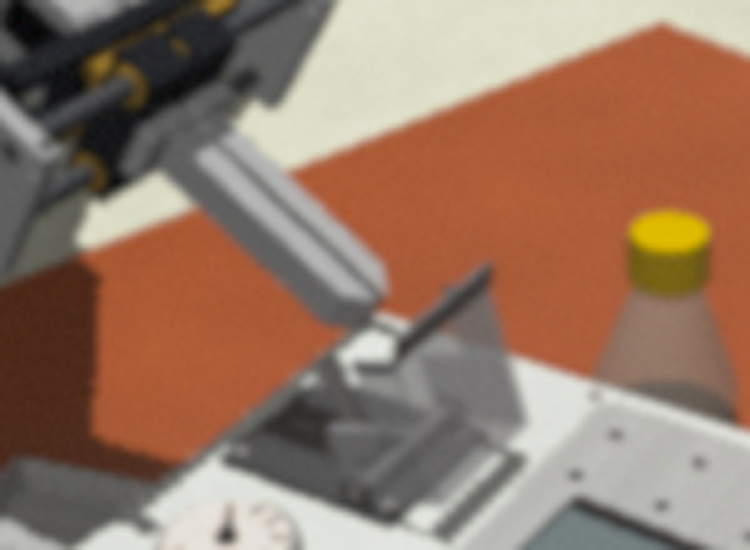

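```bash
python3 -c "
from h import *
rows([(-20,95,1.0),(-30,90,.5),(-30,70,0.0),(-26,34,0)])"
```

```text
t 6.15 q [-0.569 -0.243  2.13   1.076  0.803  0.113] F [0.06 0.01 0.16]
corner guard mm [16.6  0.5 72.8] tilt 1.0
(-20, 95, 1.0) d [ -1.1   0.3 -42.8] r [-0.002  0.    -0.004]
(-30, 90, 0.5) d [ 36.9   0.1 -40.4] r [-0.003 -0.5   -0.003]
(-30, 70, 0.0) d [57.9  0.1  0.3] r [-0.004 -1.    -0.003]
(-26, 34, 0) d [29.8  0.3 23.1] r [-0.004 -1.    -0.003]
```

Request:
{"api": "move_arm", "payload": {"series": [{"gripper": 0,"dx": -1,"dy": 0,"dz": -21,"rx": 0,"ry": 0,"rz": 0},{"gripper": 0,"dx": -1,"dy": 0,"dz": -43,"rx": 0,"ry": 0,"rz": 0},{"gripper": 0,"dx": 10,"dy": 0,"dz": -43,"rx": 0,"ry": -0.13,"rz": 0},{"gripper": 0,"dx": 19,"dy": 0,"dz": -42,"rx": 0,"ry": -0.26,"rz": 0},{"gripper": 0,"dx": 28,"dy": 0,"dz": -41,"rx": 0,"ry": -0.39,"rz": 0},{"gripper": 0,"dx": 37,"dy": 0,"dz": -40,"rx": 0,"ry": -0.5,"rz": 0},{"gripper": 0,"dx": 43,"dy": 0,"dz": -30,"rx": 0,"ry": -0.63,"rz": 0},{"gripper": 0,"dx": 49,"dy": 0,"dz": -20,"rx": 0,"ry": -0.76,"rz": 0},{"gripper": 0,"dx": 54,"dy": 0,"dz": -9,"rx": 0,"ry": -0.89,"rz": 0},{"gripper": 0,"dx": 58,"dy": 0,"dz": 0,"rx": 0,"ry": -1.0,"rz": 0},{"gripper": 0,"dx": 58,"dy": 0,"dz": 0,"rx": 0,"ry": -1.0,"rz": 0}]}}

```text
clock: 7.25
eef_pos: [0.5502, -0.0645, 0.2475]
tcp_rot: [-0.003, 0.99, 0.14, -0.002]
ft_force: [0.1, 0.1, -0.3]
width: 0.0003
```

```bash
python3 -c "
from h import *
rows([(-26,34,0),(-15,34,0),(0,34,0)])
from plant import viewer
c=viewer.camera('scene')
im=cv2.resize(c['img'][120:230,140:290],None,fx=5,fy=5,interpolation=cv2.INTER_CUBIC);cv2.imwrite('pics/s7.png',im)
c=viewer.camera('wrist');cv2.imwrite('pics/w7.png',c['img'])
"
```

```text
t 7.25 q [-0.221  0.116  1.449  0.004  1.582  1.068] F [ 0.1   0.15 -0.31]
corner guard mm [-28.3   1.1  68.3] tilt -0.003
(-26, 34, 0) d [ 2.1  0.7 34.3] r [-0.006  0.003  0.002]
(-15, 34, 0) d [13.1  0.7 34.2] r [-0.006  0.003  0.002]
(0, 34, 0) d [28.1  0.7 34.2] r [-0.006  0.003  0.002]
```

View pics/s7.png

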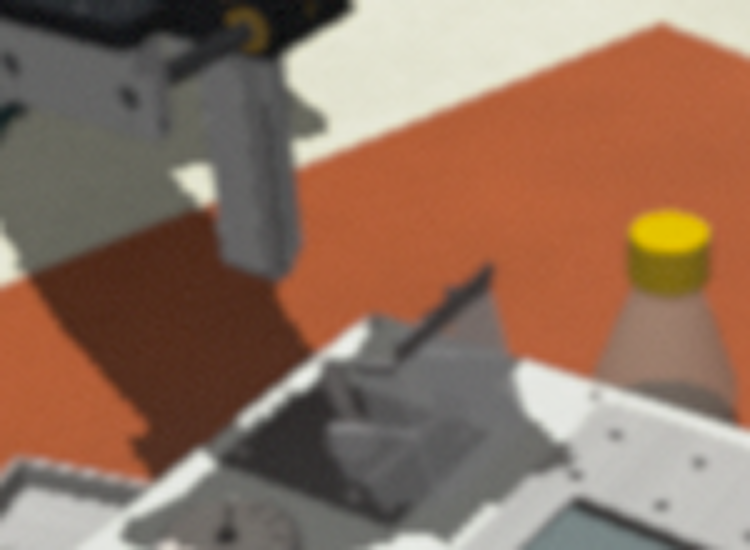

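View pics/w7.png

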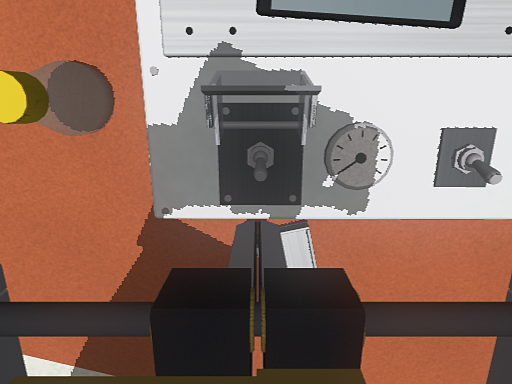

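Request:
{"api": "move_arm", "payload": {"series": [{"gripper": 0,"dx": 1,"dy": 0.7,"dz": 12,"rx": 0,"ry": 0,"rz": 0},{"gripper": 0,"dx": 1,"dy": 0.7,"dz": 24,"rx": 0,"ry": 0,"rz": 0},{"gripper": 0,"dx": 2,"dy": 0.7,"dz": 34,"rx": 0,"ry": 0,"rz": 0},{"gripper": 0,"dx": 5,"dy": 0.7,"dz": 34,"rx": 0,"ry": 0,"rz": 0},{"gripper": 0,"dx": 8,"dy": 0.7,"dz": 34,"rx": 0,"ry": 0,"rz": 0},{"gripper": 0,"dx": 10,"dy": 0.7,"dz": 34,"rx": 0,"ry": 0,"rz": 0},{"gripper": 0,"dx": 10,"dy": 0.7,"dz": 34,"rx": 0,"ry": 0,"rz": 0}]}}

```text
clock: 8.05
eef_pos: [0.5585, -0.0633, 0.2161]
tcp_rot: [-0.002, 0.99, 0.139, 0.0]
ft_force: [0.5, -0.1, 0.2]
width: 0.0002
```

```bash
python3 -c "
from h import *
rows([])
from plant import viewer
c=viewer.camera('scene')
im=cv2.resize(c['img'][120:230,140:290],None,fx=5,fy=5,interpolation=cv2.INTER_CUBIC);cv2.imwrite('pics/s8.png',im)
c=viewer.camera('wrist');cv2.imwrite('pics/w8.png',cv2.resize(c['img'][60:300,130:400],None,fx=2.5,fy=2.5))
"
```

```text
t 8.05 q [-0.216  0.147  1.478  0.004  1.518  1.075] F [ 0.47 -0.09  0.21]
corner guard mm [-19.6  -0.3  36.9] tilt 0.001
```

View pics/s8.png

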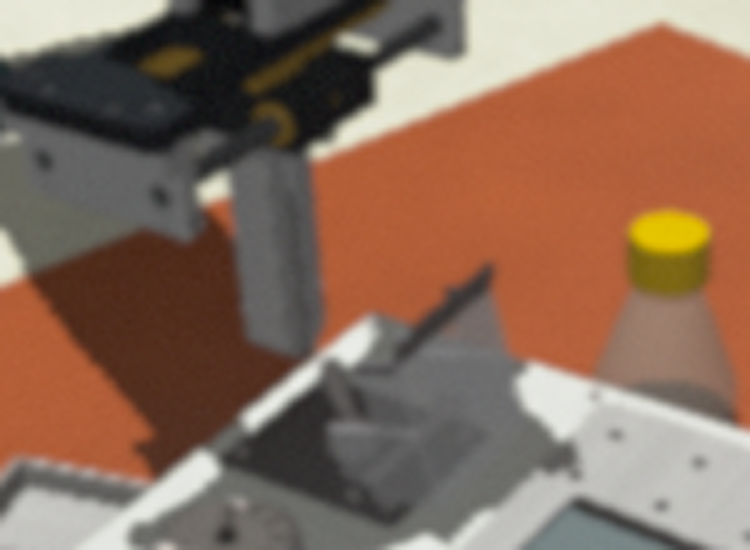

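View pics/w8.png

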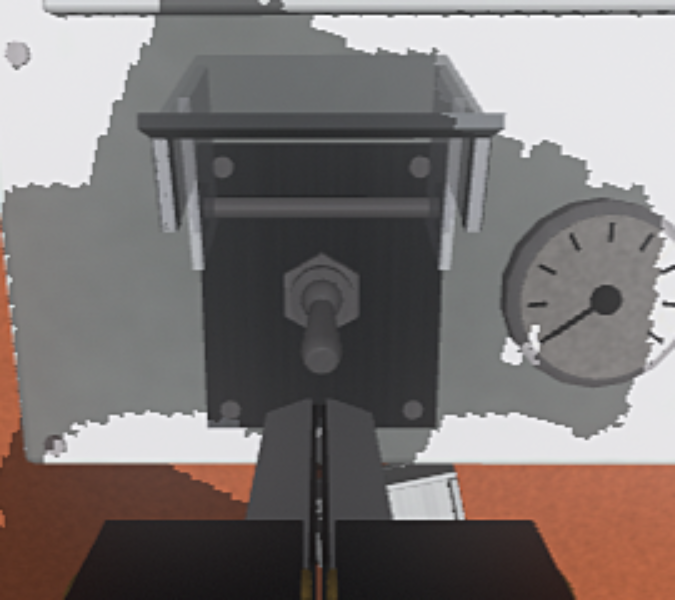

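Request:
{"api": "move_arm", "payload": {"series": [{"gripper": 0,"dx": 0,"dy": 0,"dz": 2.5,"rx": 0,"ry": 0,"rz": 0},{"gripper": 0,"dx": 2,"dy": 0,"dz": 2.5,"rx": 0,"ry": 0,"rz": 0},{"gripper": 0,"dx": 4,"dy": 0,"dz": 2.5,"rx": 0,"ry": 0,"rz": 0},{"gripper": 0,"dx": 6,"dy": 0,"dz": 2.5,"rx": 0,"ry": 0,"rz": 0},{"gripper": 0,"dx": 8,"dy": 0,"dz": 2.5,"rx": 0,"ry": 0,"rz": 0},{"gripper": 0,"dx": 10,"dy": 0,"dz": 2.5,"rx": 0,"ry": 0,"rz": 0}]}}

```text
clock: 8.75
eef_pos: [0.5665, -0.0609, 0.2129]
tcp_rot: [-0.002, 0.99, 0.139, -0.002]
ft_force: [-5.5, -0.8, 4.1]
width: 0.0002
```

```bash
python3 -c "
from h import *
rows([])
from plant import viewer
c=viewer.camera('wrist');cv2.imwrite('pics/w9.png',cv2.resize(c['img'][60:300,130:400],None,fx=2.5,fy=2.5))
"
```

```text
t 8.75 q [-0.208  0.168  1.46   0.002  1.52   1.084] F [-5.52 -0.81  4.07]
corner guard mm [-11.8  -0.1  33.6] tilt -0.004
```

View pics/w9.png

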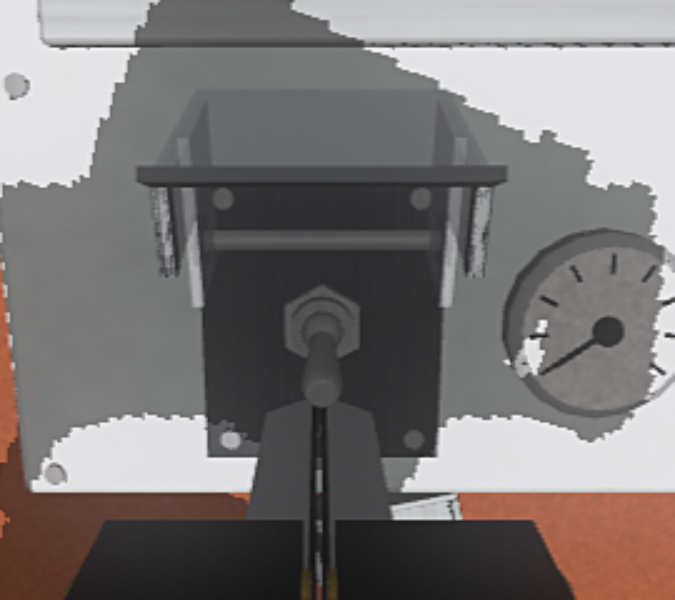

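Request:
{"api": "move_arm", "payload": {"series": [{"gripper": 0,"dx": -4,"dy": 0,"dz": 0,"rx": 0,"ry": 0,"rz": 0},{"gripper": 0,"dx": -4,"dy": 0,"dz": 5,"rx": 0,"ry": 0,"rz": 0},{"gripper": 0,"dx": -2,"dy": 0,"dz": 5,"rx": 0,"ry": 0,"rz": 0},{"gripper": 0,"dx": 0,"dy": 0,"dz": 5,"rx": 0,"ry": 0,"rz": 0},{"gripper": 0,"dx": 1.5,"dy": 0,"dz": 4.8,"rx": 0,"ry": 0,"rz": 0},{"gripper": 0,"dx": 3,"dy": 0,"dz": 4.5,"rx": 0,"ry": 0,"rz": 0}]}}

```text
clock: 9.4
eef_pos: [0.571, -0.0596, 0.2088]
tcp_rot: [-0.002, 0.99, 0.139, 0.0]
ft_force: [-1.5, -0.8, 0.6]
width: 0.0002
```

```bash
python3 -c "
from h import *
rows([])
from plant import viewer
c=viewer.camera('wrist');cv2.imwrite('pics/w10.png',cv2.resize(c['img'][60:300,130:400],None,fx=2.5,fy=2.5))
"
```

```text
t 9.4 q [-0.205  0.177  1.458  0.004  1.507  1.086] F [-1.45 -0.78  0.62]
corner guard mm [-6.6 -0.2 29.6] tilt 0.002
```

View pics/w10.png

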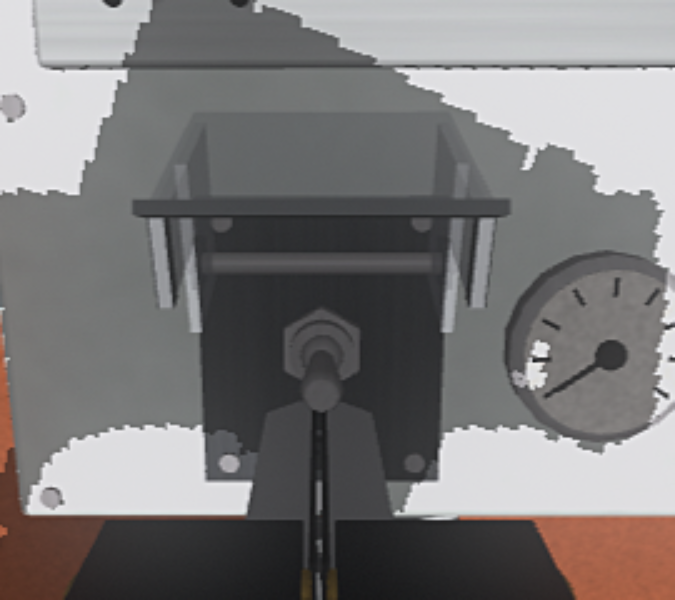

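Request:
{"api": "move_arm", "payload": {"series": [{"gripper": 0,"dx": 1.5,"dy": 0,"dz": -0.3,"rx": 0,"ry": 0,"rz": 0},{"gripper": 0,"dx": 3,"dy": 0,"dz": -0.5,"rx": 0,"ry": 0,"rz": 0},{"gripper": 0,"dx": 4,"dy": 0,"dz": -0.5,"rx": 0,"ry": 0,"rz": 0},{"gripper": 0,"dx": 5,"dy": 0,"dz": -0.5,"rx": 0,"ry": 0,"rz": 0},{"gripper": 0,"dx": 5,"dy": 0,"dz": -0.5,"rx": 0,"ry": 0,"rz": 0}]}}

```text
clock: 9.95
eef_pos: [0.5754, -0.0582, 0.2088]
tcp_rot: [-0.002, 0.99, 0.139, -0.0]
ft_force: [0.0, 0.1, -0.5]
width: 0.0002
```

```bash
python3 -c "
from h import *
rows([])
from plant import viewer
c=viewer.camera('wrist');cv2.imwrite('pics/w11.png',cv2.resize(c['img'][60:300,130:400],None,fx=2.5,fy=2.5))
"
```

```text
t 9.95 q [-0.201  0.187  1.446  0.004  1.511  1.09 ] F [ 0.03  0.09 -0.45]
corner guard mm [-2.1 -0.  29.6] tilt 0.0
```

View pics/w11.png

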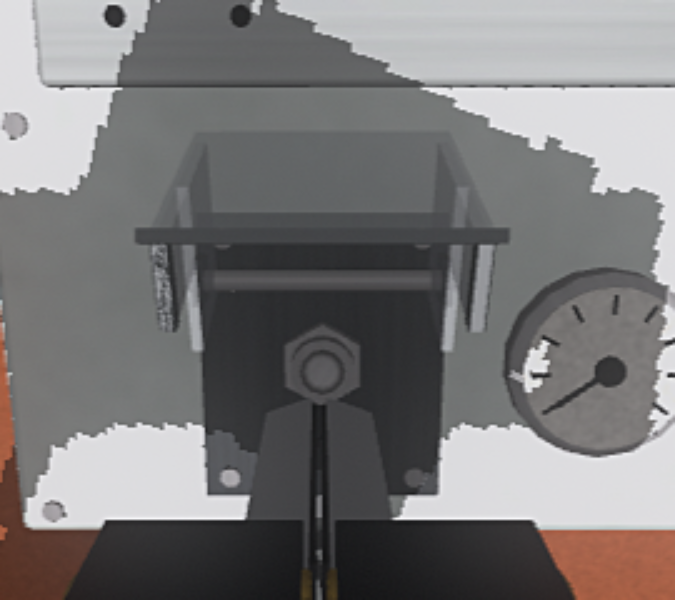

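Request:
{"api": "move_arm", "payload": {"series": [{"gripper": 0,"dx": 1,"dy": 0,"dz": 0,"rx": 0,"ry": 0,"rz": 0},{"gripper": 0,"dx": 2,"dy": 0,"dz": 0,"rx": 0,"ry": 0,"rz": 0},{"gripper": 0,"dx": 3,"dy": 0,"dz": 0,"rx": 0,"ry": 0,"rz": 0},{"gripper": 0,"dx": 3,"dy": 0,"dz": 0,"rx": 0,"ry": 0,"rz": 0}]}}

```text
clock: 10.4
eef_pos: [0.578, -0.0575, 0.2088]
tcp_rot: [-0.002, 0.99, 0.139, -0.001]
ft_force: [-0.6, -0.0, -0.4]
width: 0.0003
```

```bash
python3 -c "
from h import *
rows([(-20,40,0)])
"
```

```text
t 10.4 q [-0.198  0.193  1.439  0.004  1.512  1.093] F [-0.6  -0.01 -0.36]
corner guard mm [ 0.5 -0.  29.6] tilt -0.001
(-20, 40, 0) d [-20.6  -0.5 -10.4] r [-0.005  0.001 -0.001]
```

Request:
{"api": "move_arm", "payload": {"series": [{"gripper": 0,"dx": -4,"dy": 0,"dz": 0,"rx": 0,"ry": 0,"rz": 0},{"gripper": 0,"dx": -12,"dy": 0,"dz": 0,"rx": 0,"ry": 0,"rz": 0},{"gripper": 0,"dx": -25,"dy": 0,"dz": -10,"rx": 0,"ry": 0,"rz": 0},{"gripper": 0,"dx": -35,"dy": 0,"dz": -35,"rx": 0,"ry": 0,"rz": 0},{"gripper": 0,"dx": -35,"dy": 0,"dz": -65,"rx": 0,"ry": 0,"rz": 0},{"gripper": 0,"dx": -35,"dy": 0,"dz": -90,"rx": 0,"ry": 0,"rz": 0},{"gripper": 0,"dx": -35,"dy": 0,"dz": -90,"rx": 0,"ry": 0,"rz": 0}]}}

```text
clock: 11.1
eef_pos: [0.5454, -0.068, 0.3037]
tcp_rot: [-0.001, 0.99, 0.139, 0.004]
ft_force: [0.1, -0.5, 0.3]
width: 0.0005
```

```bash
python3 -c "
from h import *
rows([])
from plant import viewer
c=viewer.camera('wrist');cv2.imwrite('pics/w12.png',cv2.resize(c['img'][0:250,100:430],None,fx=2.4,fy=2.4))
c=viewer.camera('scene')
im=cv2.resize(c['img'][120:230,140:290],None,fx=5,fy=5,interpolation=cv2.INTER_CUBIC);cv2.imwrite('pics/s12.png',im)
"
```

```text
t 11.1 q [-0.229  0.082  1.374  0.004  1.678  1.063] F [ 0.12 -0.52  0.28]
corner guard mm [-32.9  -1.5 124.6] tilt 0.008
```

View pics/w12.png

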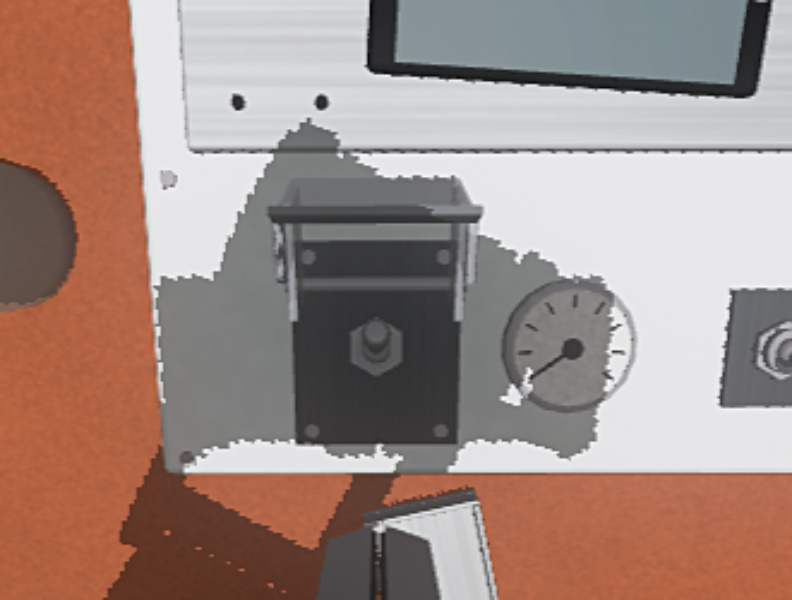

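View pics/s12.png

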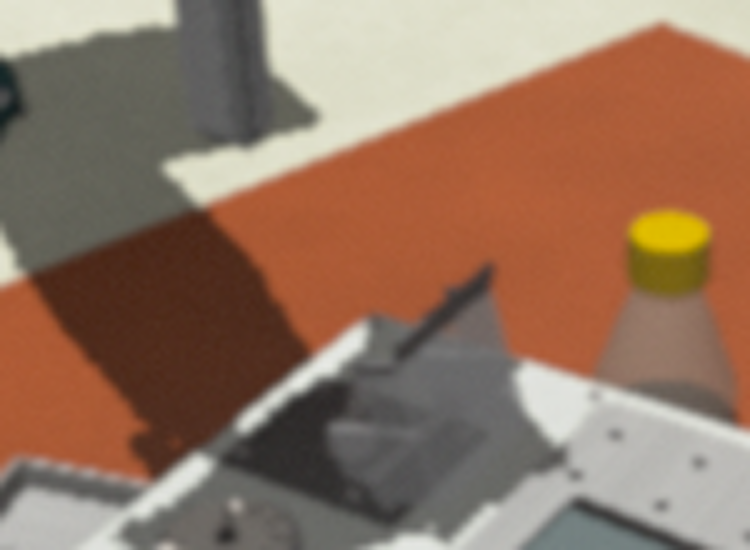

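```bash
python3 -c "
from h import *
from plant import viewer
c=viewer.camera('wrist')
for n,l in (('on',(.009,0,.121)),('mid',(0,0,.1225)),('pivot',(0,0,.094)),('baseFL',(-.04,.033,.085)),('baseFR',(-.04,-.033,.085)),('gauge',None)):
    if l: print(n,((proj(c,fr(G,l))[0]-[100,0]+.5)*2.4-.5).round())
rows([(75,110,0),(64,75,0),(50,75,0),(20,75,0),(0,75,0)],off=(-.008,0,.0972))"
```

```text
on [378. 328.]
mid [378. 355.]
pivot [378. 345.]
baseFL [296. 443.]
baseFR [461. 443.]
t 11.25 q [-0.229  0.086  1.382  0.004  1.677  1.063] F [-0.26  1.01 -0.33]
corner guard mm [-3.510e+01 -1.000e-01  1.182e+02] tilt -0.002
(75, 110, 0) d [125.9  -0.7   8. ] r [-0.005  0.002 -0.001]
(64, 75, 0) d [115.   -0.5  43. ] r [-0.005  0.002 -0.001]
(50, 75, 0) d [101.   -0.5  43. ] r [-0.005  0.002 -0.001]
(20, 75, 0) d [71.  -0.5 43.1] r [-0.005  0.002 -0.001]
(0, 75, 0) d [51.  -0.5 43.1] r [-0.005  0.002 -0.001]
```

The wrist view shows the toggle tip at crop pixel (376,325). The expected "on" position is (378,328), so it is fully over. The base corners also match to about 1 px. Next I go over and behind the guard.

Request:
{"api": "move_arm", "payload": {"series": [{"gripper": 0,"dx": 25,"dy": -0.5,"dz": 0,"rx": 0,"ry": 0,"rz": 0},{"gripper": 0,"dx": 55,"dy": -0.5,"dz": 0,"rx": 0,"ry": 0,"rz": 0},{"gripper": 0,"dx": 85,"dy": -0.5,"dz": 0,"rx": 0,"ry": 0,"rz": 0},{"gripper": 0,"dx": 110,"dy": -0.5,"dz": 0,"rx": 0,"ry": 0,"rz": 0},{"gripper": 0,"dx": 124,"dy": -0.5,"dz": 5,"rx": 0,"ry": 0,"rz": 0},{"gripper": 0,"dx": 124,"dy": -0.5,"dz": 20,"rx": 0,"ry": 0,"rz": 0},{"gripper": 0,"dx": 122,"dy": -0.5,"dz": 35,"rx": 0,"ry": 0,"rz": 0},{"gripper": 0,"dx": 118,"dy": -0.5,"dz": 43,"rx": 0,"ry": 0,"rz": 0},{"gripper": 0,"dx": 115,"dy": -0.5,"dz": 43,"rx": 0,"ry": 0,"rz": 0},{"gripper": 0,"dx": 115,"dy": -0.5,"dz": 43,"rx": 0,"ry": 0,"rz": 0}]}}

```text
clock: 12.25
eef_pos: [0.654, -0.0355, 0.2556]
tcp_rot: [-0.002, 0.99, 0.139, -0.001]
ft_force: [-0.0, 0.1, 1.2]
width: 0.0005
```

```bash
python3 -c "
from h import *
rows([(50,75,0),(20,75,0),(0,75,0)],off=(-.008,0,.0972))
from plant import viewer
c=viewer.camera('scene')
im=cv2.resize(c['img'][120:230,140:290],None,fx=5,fy=5,interpolation=cv2.INTER_CUBIC);cv2.imwrite('pics/s13.png',im)
"
```

```text
t 12.25 q [-0.142  0.335  1.169  0.004  1.64   1.15 ] F [-0.04  0.11  1.17]
corner guard mm [79.6  0.2 76.4] tilt -0.001
(50, 75, 0) d [-13.7  -0.3   1.4] r [-0.005  0.001 -0.001]
(20, 75, 0) d [-43.7  -0.2   1.5] r [-0.005  0.001 -0.001]
(0, 75, 0) d [-63.7  -0.2   1.5] r [-0.005  0.001 -0.001]
```

View pics/s13.png

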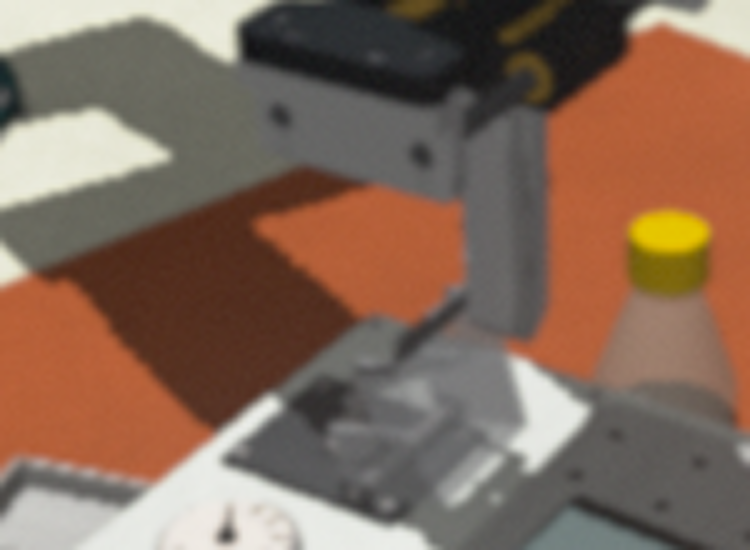

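Now push forward slowly, with the finger behind the lip.

Request:
{"api": "move_arm", "payload": {"series": [{"gripper": 0,"dx": -6,"dy": 0,"dz": 1,"rx": 0,"ry": 0,"rz": 0},{"gripper": 0,"dx": -12,"dy": 0,"dz": 1,"rx": 0,"ry": 0,"rz": 0},{"gripper": 0,"dx": -15,"dy": 0,"dz": 1,"rx": 0,"ry": 0,"rz": 0},{"gripper": 0,"dx": -18,"dy": 0,"dz": 1,"rx": 0,"ry": 0,"rz": 0},{"gripper": 0,"dx": -21,"dy": 0,"dz": 1,"rx": 0,"ry": 0,"rz": 0},{"gripper": 0,"dx": -24,"dy": 0,"dz": 1,"rx": 0,"ry": 0,"rz": 0},{"gripper": 0,"dx": -27,"dy": 0,"dz": 1,"rx": 0,"ry": 0,"rz": 0},{"gripper": 0,"dx": -30,"dy": 0,"dz": 1,"rx": 0,"ry": 0,"rz": 0},{"gripper": 0,"dx": -33,"dy": 0,"dz": 1,"rx": 0,"ry": 0,"rz": 0},{"gripper": 0,"dx": -36,"dy": 0,"dz": 1,"rx": 0,"ry": 0,"rz": 0}]}}

```text
clock: 13.3
eef_pos: [0.6201, -0.0451, 0.2549]
tcp_rot: [-0.002, 0.99, 0.139, -0.0]
ft_force: [-0.0, -0.4, 0.2]
width: 0.0002
```

```bash
python3 -c "
from h import *
rows([(20,75,0),(0,75,0)],off=(-.008,0,.0972))
from plant import viewer
c=viewer.camera('scene')
im=cv2.resize(c['img'][120:230,140:290],None,fx=5,fy=5,interpolation=cv2.INTER_CUBIC);cv2.imwrite('pics/s14.png',im)
"
```

```text
t 13.3 q [-0.165  0.261  1.265  0.004  1.618  1.126] F [-0.04 -0.45  0.16]
corner guard mm [44.4  0.2 75.7] tilt -0.0
(20, 75, 0) d [-8.5 -0.2  0.7] r [-0.005  0.    -0.001]
(0, 75, 0) d [-28.5  -0.2   0.7] r [-0.005  0.    -0.001]
```

View pics/s14.png

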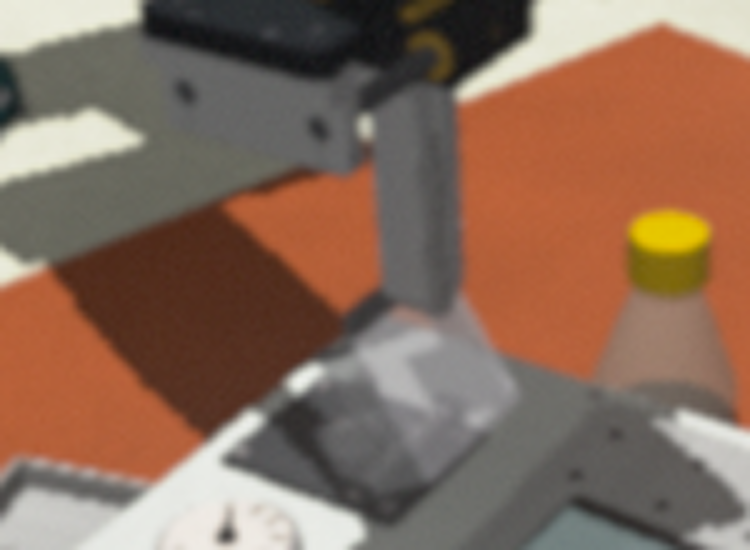

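Request:
{"api": "move_arm", "payload": {"series": [{"gripper": 0,"dx": -3,"dy": 0,"dz": 0,"rx": 0,"ry": 0,"rz": 0},{"gripper": 0,"dx": -6,"dy": 0,"dz": 0,"rx": 0,"ry": 0,"rz": 0},{"gripper": 0,"dx": -9,"dy": 0,"dz": 0,"rx": 0,"ry": 0,"rz": 0},{"gripper": 0,"dx": -12,"dy": 0,"dz": 0,"rx": 0,"ry": 0,"rz": 0},{"gripper": 0,"dx": -15,"dy": 0,"dz": 0,"rx": 0,"ry": 0,"rz": 0},{"gripper": 0,"dx": -18,"dy": 0,"dz": 0,"rx": 0,"ry": 0,"rz": 0},{"gripper": 0,"dx": -20,"dy": 0,"dz": 0,"rx": 0,"ry": 0,"rz": 0},{"gripper": 0,"dx": -22,"dy": 0,"dz": 0,"rx": 0,"ry": 0,"rz": 0},{"gripper": 0,"dx": -24,"dy": 0,"dz": 0,"rx": 0,"ry": 0,"rz": 0},{"gripper": 0,"dx": -26,"dy": 0,"dz": 0,"rx": 0,"ry": 0,"rz": 0},{"gripper": 0,"dx": -28,"dy": 0,"dz": 0,"rx": 0,"ry": 0,"rz": 0},{"gripper": 0,"dx": -28,"dy": 0,"dz": 0,"rx": 0,"ry": 0,"rz": 0}]}}

```text
clock: 14.55
eef_pos: [0.5932, -0.0528, 0.2549]
tcp_rot: [-0.002, 0.99, 0.139, -0.0]
ft_force: [0.2, 0.4, -0.2]
width: 0.0004
```

```bash
python3 -c "
from h import *
rows([(0,75,0)],off=(-.008,0,.0972))
from plant import viewer
c=viewer.camera('scene')
im=cv2.resize(c['img'][120:230,140:290],None,fx=5,fy=5,interpolation=cv2.INTER_CUBIC);cv2.imwrite('pics/s15.png',im)
"
```

```text
t 14.55 q [-0.186  0.203  1.335  0.004  1.606  1.106] F [ 0.19  0.35 -0.25]
corner guard mm [16.5  0.2 75.7] tilt -0.0
(0, 75, 0) d [-0.5 -0.2  0.7] r [-0.005  0.    -0.001]
```

View pics/s15.png

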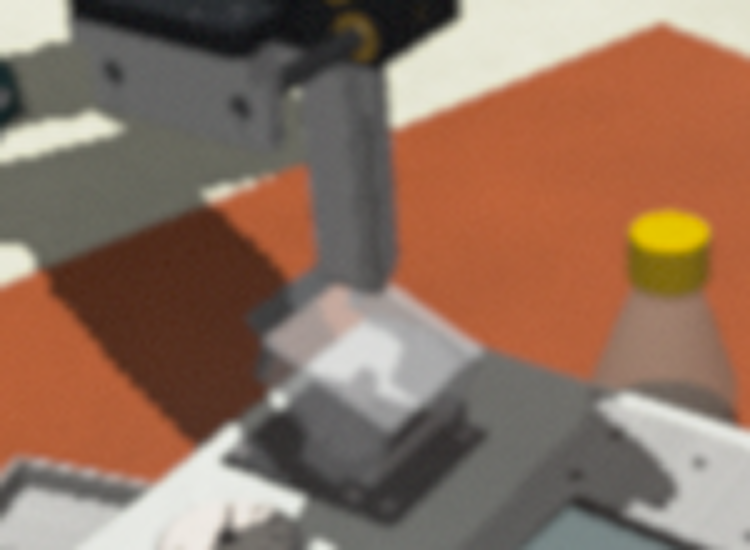

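Request:
{"api": "move_arm", "payload": {"series": [{"gripper": 0,"dx": 0,"dy": 0,"dz": -10,"rx": 0,"ry": 0,"rz": 0},{"gripper": 0,"dx": 0,"dy": 0,"dz": -30,"rx": 0,"ry": 0,"rz": 0},{"gripper": 0,"dx": 0,"dy": 0,"dz": -55,"rx": 0,"ry": 0,"rz": 0},{"gripper": 0,"dx": -20,"dy": 0,"dz": -80,"rx": 0,"ry": 0,"rz": 0},{"gripper": 0,"dx": -50,"dy": 0,"dz": -90,"rx": 0,"ry": 0,"rz": 0},{"gripper": 0,"dx": -80,"dy": 0,"dz": -90,"rx": 0,"ry": 0,"rz": 0},{"gripper": 0,"dx": -100,"dy": 0,"dz": -90,"rx": 0,"ry": 0,"rz": 0},{"gripper": 0,"dx": -100,"dy": 0,"dz": -90,"rx": 0,"ry": 0,"rz": 0},{"gripper": 0,"dx": -100,"dy": 0,"dz": -90,"rx": 0,"ry": 0,"rz": 0}]}}

```text
clock: 15.5
eef_pos: [0.4977, -0.0807, 0.3458]
tcp_rot: [-0.002, 0.99, 0.139, 0.001]
ft_force: [0.4, -0.7, 0.6]
width: 0.0001
```

```bash
python3 -c "
from h import *
rows([])
from plant import viewer
c=viewer.camera('scene')
im=cv2.resize(c['img'][165:260,150:290],None,fx=5,fy=5,interpolation=cv2.INTER_CUBIC);cv2.imwrite('pics/s16.png',im)
c=viewer.camera('wrist');cv2.imwrite('pics/w16.png',cv2.resize(c['img'],(800,600)))
t=viewer.camera('top')['img'];a=cv2.imread('pics/top0.png')
cv2.imwrite('pics/t16.png',cv2.resize(np.hstack([a[80:290,190:430],t[80:290,190:430]]),None,fx=1.66,fy=1.66))
"
```

```text
t 15.5 q [-0.275 -0.02   1.396  0.004  1.765  1.017] F [ 0.44 -0.65  0.58]
corner guard mm [-82.8  -0.3 166.6] tilt 0.002
```

View pics/s16.png

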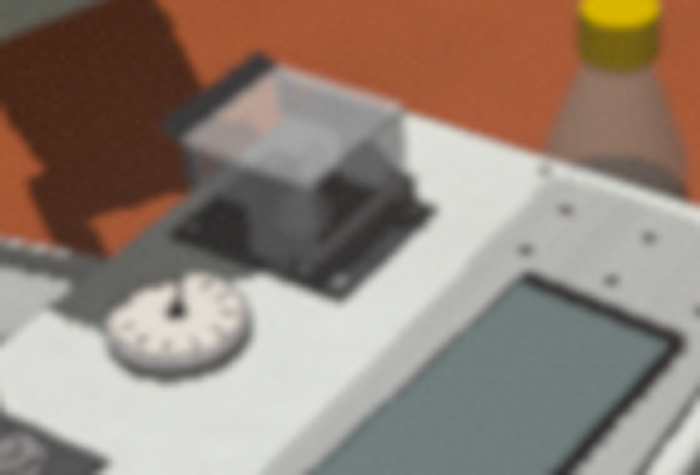

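View pics/w16.png

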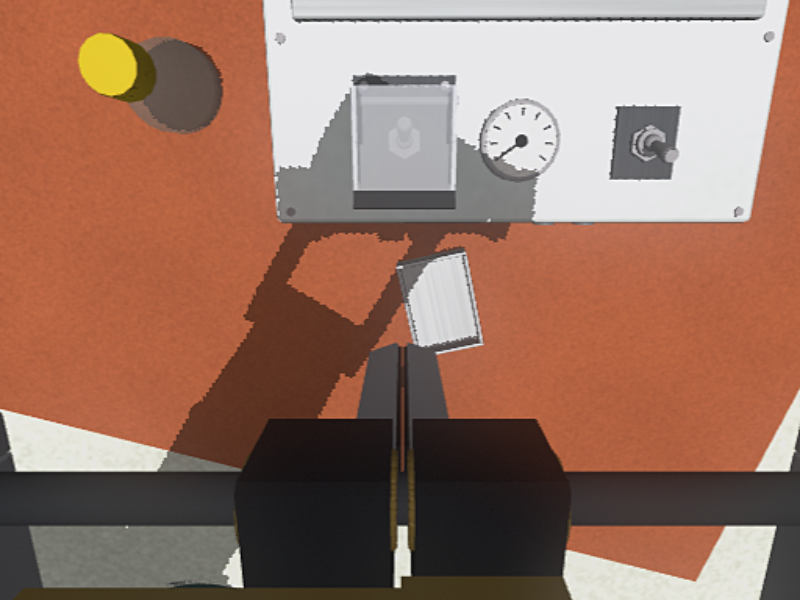

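View pics/t16.png

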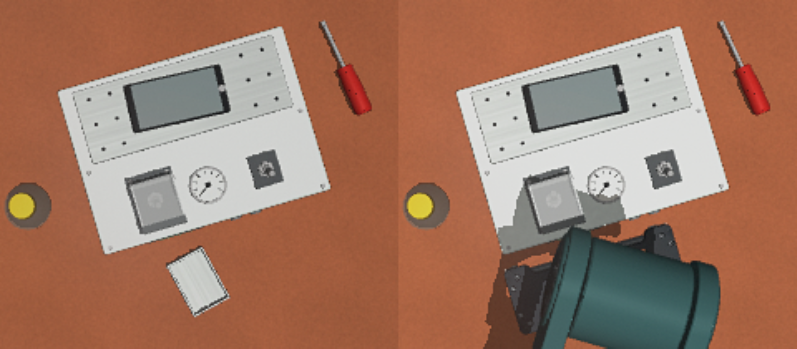

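The guard is shut: its lip is at (160-260, 55-130) in the scene crop, matching the first picture. The toggle under it leans to the hinge, nothing else has moved, and the arm is clear.

```bash
python3 -c "
from plant import job
print(job.hand_in())"
```

```text
the job is handed in; nothing more can be done
None
```

The pump switch is on, the guard is shut over it again, and the job is handed in at about 15.6 s of the 64 s allowed. With the fingers closed I lifted the guard by its lip until it fell back and stayed open. I then pushed the toggle over to the hinge side and tipped the guard forward so it dropped shut.

- **Toggle:** with the guard open, the toggle tip was within about 1 px of where it should be when fully on. After the guard closed it was still seen leaning towards the hinge.
- **Guard:** it looks the same as in the first picture, so it is shut.
- **Other objects:** the bare toggle, phone, bottle and screwdriver show no change in the before and after pictures. In the final top view the arm hides the parts tray. The wrist camera shows it in front of the separator, and the arm never touched it.
- **First push:** my first push on the toggle was set slightly too high and pressed at about 7 N without moving it. I backed off, went about 4 mm lower, and it then went over easily.
- **Forces:** guard contact read under about 1.5 N, no more than the sensor noise. These are readings at the end of each move, so brief peaks in between would not show.

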